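Stack the idler parts on an eccentric tensioner stud

TASK

Build up the idler on the tensioner's upright stud: thread on the plain spacer first, then the flat washer, then the flanged bushing with its flange down, so that they sit flush on one another and fully home on the stud's round foot. Feel each part onto the stud gently, never forcing it, lower it until it rests before letting go rather than letting it drop, and leave the jar, the wrench and the piston where they are.

Things in the scene. Friction and masses are not known exactly. Their poses are not given: they have to be found in the camera images.
- seat (a point): Centre of the flat top face of the round steel foot (40 mm diameter, 18 mm high) on which the stack sits, 40 mm above the bench; z up. The stud is NOT here: it is eccentric, its axis 4 mm from this point in a direction that varies between starts and is not measured, to be found by feel or sight. Its tip is 54 mm above this face.
- spacer_mid (a point): Centre (half-way up) of the plain steel spacer tube: 34 mm outside diameter, 16 mm bore, 24 mm high, about 130 g, standing upright on the bench; z along its axis. The three loose parts swap places between starts.
- washer_mid (a point): Centre of the thick flat steel washer: 46 mm outside diameter, 16 mm bore, 6 mm thick, about 70 g, lying flat on the bench; z along its axis.
- bushing_mid (a point): Centre (half-way up) of the flanged steel bushing, 18 mm high overall, 16 mm bore, about 75 g, standing upright with its flange down: flange 42 mm diameter and 4 mm thick at the bottom, then a sleeve of 26 mm outside diameter and 14 mm length; z along its axis, away from the flange.
- tensioner: Fixed cast aluminium cover, 150 x 120 mm in plan, at most 26 mm high, carrying the steel foot and the upright steel stud (14 mm diameter, 1.5 mm chamfer round its tip). Foot and stud do not turn or give. Origin on the bench, 40 mm below the seat point; x along the 150 mm side; place and yaw vary.
- jar: Bystander: white screw-lid jar, 60 mm diameter, 70 mm high; origin at the centre of its underside.
- wrench: Bystander: steel wrench 190 mm long lying on the bench; x along it.
- piston: Bystander: plain aluminium piston, 72 mm diameter, 50 mm high; origin at the centre of its underside.
Not all that is in view belongs to the job. Leave any yellow look-alike of the part that bears bushing_mid alone.

How it is judged:
On the way, in this order (a step that is already met when the one before it is completed fails the run):
1. the spacer is threaded on the stud and sits on the foot (horizontal distance between spacer_mid and seat below 0.0075 m and z of spacer_mid in the frame of seat between 0.0095 and 0.0145 m and angle between the z axis of spacer_mid and the z axis of seat, either way round below 0.1 rad), for 0.2 s.
2. the washer is threaded on and lies on the spacer (all of step 1 and horizontal distance between washer_mid and seat below 0.0075 m and z of washer_mid in the frame of seat between 0.0245 and 0.0295 m and angle between the z axis of washer_mid and the z axis of seat, either way round below 0.1 rad), for 0.2 s.
3. the bushing is threaded on, flange down, and sits on the washer (all of step 2 and horizontal distance between bushing_mid and seat below 0.0075 m and z of bushing_mid in the frame of seat between 0.0365 and 0.0415 m and angle between bushing_mid's own z axis and vertical below 0.1 rad), for 0.2 s.
At the end, for the whole second after the job is handed in: Seen from the seat point, the spacer's centre is 12 mm, the washer's 27 mm and the bushing's 39 mm up, each within 2.5 mm; each centre is within 7.5 mm of the seat point sideways (the stud passes through it) and each part is upright within 0.1 rad (bushing with its flange down) (all of step 3); the robot touches nothing.
It fails at once if a part is pressed or jammed on the tensioner, its stud or the part below with more than 30 N (contact force between any of spacer, washer, bushing and tensioner above 30 N or contact force between washer and spacer above 30 N or contact force between bushing and washer above 30 N).
It fails at once if a part is dropped down the stud: it moves faster than 0.4 m/s there ((horizontal distance between spacer_mid and seat below 0.0075 m and z of spacer_mid in the frame of seat below 0.055 m and linear speed of spacer above 0.4 m/s) or (horizontal distance between washer_mid and seat below 0.0075 m and z of washer_mid in the frame of seat below 0.055 m and linear speed of washer above 0.4 m/s) or (horizontal distance between bushing_mid and seat below 0.0075 m and z of bushing_mid in the frame of seat below 0.055 m and linear speed of bushing above 0.4 m/s)).
It fails at once if the robot itself presses on the tensioner or its stud with more than 30 N (contact force between any of the fingers, the arm and tensioner above 30 N).
It fails at once if the jar, the wrench or the piston is moved more than 20 mm (distance of any of jar, wrench, piston from where it was at the start of the episode above 0.02 m).
It also fails if it takes over 72 s, if anything falls off the work surface, if the arm or the gripper's body presses on something with over 40 N, if the wrist force passes 120 N, or if a joint passes its speed limit or range.

ROBOT

A 6-joint arm with a two-finger parallel gripper is mounted at the origin on the work surface. World frame = base frame: x ahead of the robot, y to its left, z up, the work surface at z = 0. Lengths are in m, angles in rad, forces in N, time in s.
With the tool pointing down it reaches from about 0.2 to 0.875 m from the base axis. Payload 3.4 kg.
Tool frame: the origin (TCP) lies at the very end of the fingers, on their centre line; the grasp point (between the pads) lies 19 mm behind it; z points along the fingers, y is the direction in which the jaws open and shut (so a half turn about z gives the same grasp; the last joint's range is limited). The gripper opens to 94 mm and grips with 3 to 60 N. Pads are 16 mm wide; open, the fingers measure 119 mm over their backs; the gripper's body (75 mm by 177 mm) begins 78 mm behind the grasp point.
Start: joints at [-1.344, 0.276, 1.505, -0, 1.361, -0.121], TCP at [0.196, -0.541, 0.205] pointing down, gripper open.
Joint ranges: [-2.89, 2.89], [-0.75, 2.08], [0.22, 2.7], [-1.18, 4.32], [0.11, 2.71], [-2.7, 2.7]. Speed limits (rad/s): [2.57, 2.57, 3.14, 3.14, 3.14, 3.14].

INTERFACE

Orientations are given as a rotation vector (axis times angle).
In Python, from rig import get_state, camera, camera_model, job_done gives the robot as it stands. The module is installed in compiled form; this text tells all that it offers.
- The arm moves only by the tool drive_tool, never from a script. Its argument "targets" is a list of rows, each a list of 5 numbers: the shift along the world's x, y, z in units of 60 mm (1.0 is 60 mm), then the turn about the world's z in units of 5 degrees (1.0 is 5 degrees), then the finger opening in mm, from 0 to 94. In form: [[x, y, z, roll, fingers], ...]. A call has 1 to 12 rows; each row shifts and turns the pose as measured when the row begins; what a row does not reach is not made up. A row lasts 1/8 s, in which the tool goes at most 62.5 mm and 10.7 degrees, less where a joint would pass 70% of its speed; a pose out of reach is approached as far as the arm can. A call is refused whole if a number of a shift passes 1 or a number of a turn 1, either way. A call with a gripper value outside its range is refused whole. The fingers move at their own pace and stop on an object; the grip force is fixed at half the most. Time passes only in rows, so rows that do not move let the fingers close. It gives the time, the measured TCP pose, the force and the opening at its end, in the units of the state.
- get_state(): the state, without advancing time (a new reading comes with each control period).
- camera(name): name is "scene" or "top" or "wrist"; returns (picture, depth): 420x560x3 uint8, blue, green, red; 420x560 float32, m along the optical axis (not along the pixel's ray), 0 where there is no reading.
- camera_model(name): a dict with "fx", "fy", "cx", "cy" (pixels), "pose" (4x4, takes a point from camera to world coordinates). Camera axes: x right, y down, z forward; pixel columns grow to the right and rows downward; lengths in m; the calibration is good to about 2 mm. A picture is of the moment at which its call begins: read the wrist's pose just before it. camera_model takes no time and is no camera call; for the wrist camera it gives the pose at the moment of the call.
- job_done(): hands the job in, once; it reports no verdict.
The state is a dict: "t": time; "joints": joint angles; "joint_vel": joint speeds; "joint_efforts": joint torques, N m; "ee_pos": TCP position; "tool_rot": TCP orientation; "wrist_force": force on the tool from outside, world axes, zero at the start; "wrist_torque": the same for the moment, N m; "grip_width": finger opening in m.
Only numpy, scipy, OpenCV 4.12 (cv2) and the standard library are available. Lean on these libraries where they do the work, as an engineer would, in place of code of your own. Each camera call takes 0.05 s, during which the arm holds its last target. There are 200 camera calls.

## Working session

There is one attempt and no reset: what is moved stays moved. The work goes in short steps, Python scripts to look and compute and a tool call to move; the robot and the scene stay as the last step left them, time stands still between calls to the robot, and variables do not carry over. Pictures are saved under pics/ and viewed, about 8 in all and at most 12, crops included, and the job is handed in when it is done.

Besides the shell and the picture viewer there is one more tool, called by a JSON object that holds its "name" and its "arguments", one argument or row to a line. drive_tool: Moves the arm, as the interface text tells. Its arguments: {"type":"object","properties":{"targets":{"type":"array","items":{"type":"array","items":{"type":"number"}}}},"required":["targets"]}

```bash
mkdir -p pics
cat > h.py <<'E'
import numpy as np, cv2
from rig import *
def grab(n):
    m=camera_model(n); b,d=camera(n); return b,d,m
def ray(m,u,v):
    P=np.array(m["pose"]); r=P[:3,:3]@np.array([(u-m["cx"])/m["fx"],(v-m["cy"])/m["fy"],1]); return P[:3,3],r
def onz(m,u,v,z):
    o,r=ray(m,u,v); return o+r*(z-o[2])/r[2]
def cloud(d,m):
    v,u=np.mgrid[:d.shape[0],:d.shape[1]]; P=np.array(m["pose"])
    c=np.stack([(u-m["cx"])/m["fx"]*d,(v-m["cy"])/m["fy"]*d,d],-1)
    return c@P[:3,:3].T+P[:3,3]
E
python3 - <<'E'
from h import *
s=get_state();print({k:np.round(v,3) for k,v in s.items()})
for n in("top","scene"):
    b,d,m=grab(n);cv2.imwrite(f"pics/{n}0.png",b);np.savez(f"{n}0.npz",b=b,d=d);print(n,np.round(m["pose"],3).tolist(),m["fx"],m["cx"],m["cy"])
    print(np.mean(d>0))
E
```

```text
{'t': np.float64(0.0), 'joints': array([-1.344,  0.277,  1.506, -0.   ,  1.361, -0.121]), 'joint_vel': array([ 0.   ,  0.001, -0.001, -0.001, -0.001, -0.001]), 'joint_efforts': array([ 0.0000e+00, -4.0459e+01, -2.3723e+01,  7.1000e-02,  3.5000e-02,
       -0.0000e+00]), 'ee_pos': array([ 0.196, -0.54 ,  0.205]), 'tool_rot': array([-3.092, -0.543,  0.   ]), 'wrist_force': array([-0.209, -0.286,  0.027]), 'wrist_torque': array([ 0.051, -0.014,  0.024]), 'grip_width': np.float64(0.094)}
top [[0.02, -0.993, 0.117, 0.422], [-1.0, -0.022, -0.012, -0.058], [0.015, -0.117, -0.993, 1.052], [0.0, 0.0, 0.0, 1.0]] 479.1050319286154 279.88560065174534 209.57003158788652
0.9959438775510204
scene [[-0.397, 0.739, -0.544, 1.028], [0.918, 0.318, -0.239, 0.128], [-0.004, -0.594, -0.804, 0.781], [0.0, 0.0, 0.0, 1.0]] 431.9138142344599 281.14493944226297 210.4039220866839
0.9961352040816327
```

View pics/top0.png

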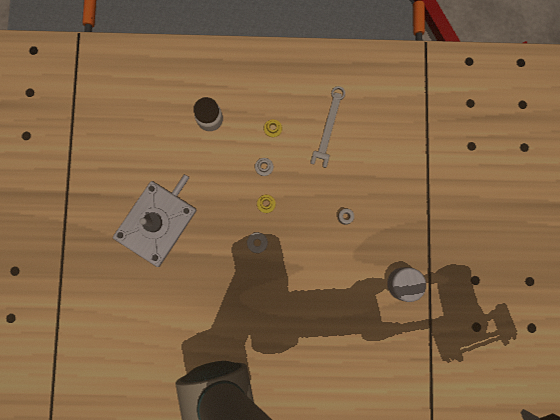

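View pics/scene0.png

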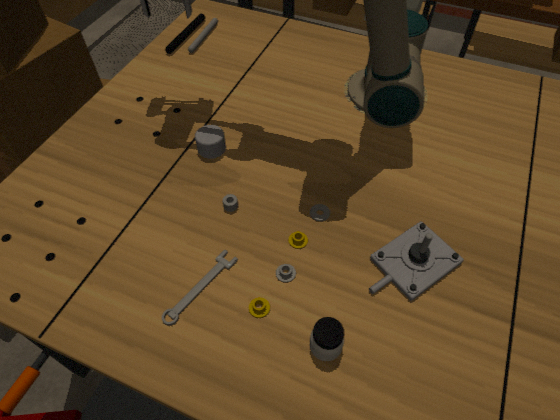

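Top view candidates: the grey bushing is at (264,167), with yellow look-alikes at (272,128) and (266,203) to leave alone. The tall grey tube at (345,216) is the spacer, the flat disc at (257,242) the washer, and the foot and stud are at about (152,221). I'll measure these and confirm with an enlarged crop.

Run:
```python
from h import *
C={}
for n in("top","scene"):
    z=np.load(n+"0.npz");m=camera_model(n);C[n]=(z["b"],cloud(z["d"],m),m)
b,c,m=C["top"]
for nm,(u,v),lo in (("spacer",(345,216),.017),("washer",(257,242),.0035),("bush",(264,167),.002),("bushsleeve",(264,167),.012),("yel",(266,203),.002),("foot",(152,221),.034),("stud",(152,221),.06)):
  p0=onz(m,u,v,.02)
  for n in C:
    P=C[n][1].reshape(-1,3); r=.045 if nm in("foot","stud") else .035
    k=(np.hypot(*(P[:,:2]-p0[:2]).T)<r)&(P[:,2]>lo)&(P[:,2]<.15); Q=P[k]
    if len(Q)<4: print(nm,n,len(Q));continue
    (cx,cy),(w,h),a=cv2.minAreaRect(Q[:,:2].astype(np.float32))
    print(nm,n,len(Q),"minrect c",np.round((cx,cy),4),"wh",np.round((w,h),4),"z50/max",np.round((np.median(Q[:,2]),Q[:,2].max()),4))
t=C["top"][0];s=C["scene"][0]
A=cv2.resize(t[110:260,220:370],(400,400),interpolation=3)
B=cv2.resize(t[170:270,105:205],(400,400),interpolation=3)
D=cv2.resize(s[190:320,215:345],(400,400),interpolation=3)
E=cv2.resize(s[215:300,370:455],(400,400),interpolation=3)
o=np.vstack([np.hstack([A,B]),np.hstack([D,E])]);cv2.imwrite("pics/crop.png",cv2.resize(np.clip(o*1.3,0,255).astype(np.uint8),(600,600)))
```

```text
spacer top 155 minrect c [ 0.5322 -0.2127] wh [0.032  0.0326] z50/max [0.0241 0.0288]
spacer scene 139 minrect c [ 0.5339 -0.2127] wh [0.0333 0.0313] z50/max [0.0234 0.029 ]
washer top 295 minrect c [ 0.4685 -0.0179] wh [0.0567 0.0566] z50/max [0.0062 0.0114]
washer scene 228 minrect c [ 0.4709 -0.0246] wh [0.0515 0.0442] z50/max [0.0061 0.0096]
bush top 312 minrect c [ 0.6381 -0.0317] wh [0.0647 0.065 ] z50/max [0.0043 0.0214]
bush scene 312 minrect c [ 0.6368 -0.0376] wh [0.0601 0.0601] z50/max [0.0052 0.0229]
bushsleeve top 72 minrect c [ 0.6408 -0.0325] wh [0.0238 0.0243] z50/max [0.0179 0.0214]
bushsleeve scene 91 minrect c [ 0.6419 -0.0325] wh [0.0245 0.0244] z50/max [0.017  0.0229]
yel top 302 minrect c [ 0.5562 -0.0399] wh [0.0651 0.066 ] z50/max [0.0045 0.0222]
yel scene 275 minrect c [ 0.5582 -0.0373] wh [0.0637 0.0558] z50/max [0.0047 0.0208]
foot top 302 minrect c [0.5087 0.2011] wh [0.0363 0.0386] z50/max [0.0407 0.0966]
foot scene 386 minrect c [0.51   0.2016] wh [0.039  0.0382] z50/max [0.0412 0.0976]
stud top 68 minrect c [0.5056 0.205 ] wh [0.0128 0.0136] z50/max [0.0907 0.0966]
stud scene 112 minrect c [0.5076 0.2044] wh [0.0129 0.0125] z50/max [0.0826 0.0976]
```

View pics/crop.png

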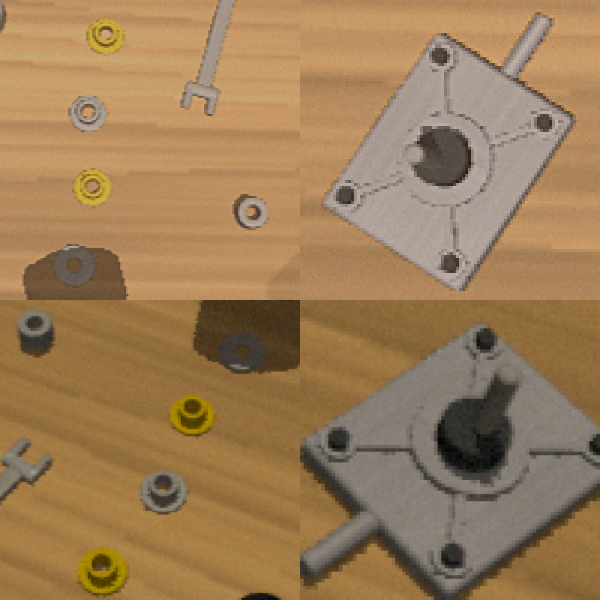

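The crop confirms it: the grey flanged bushing is the middle one of the row, the tall ring is the spacer, and the shaded flat ring is the washer. The stud is near (0.507, 0.205) and the foot centre near (0.509, 0.201). That puts them about 4 mm apart, as expected. Moving above the spacer.

{"name": "drive_tool", "arguments": {
  "targets": [
    [0.56,0.55,0,-0.4,60],
    [0.56,0.55,0,-0.4,60],
    [0.56,0.55,0,-0.4,60],
    [0.56,0.55,0,-0.4,60],
    [0.56,0.55,0,-0.4,60],
    [0.56,0.55,0,-0.4,60],
    [0.56,0.55,0,-0.4,60],
    [0.56,0.55,0,-0.4,60],
    [0.56,0.55,0,-0.4,60],
    [0.56,0.55,0,-0.4,60],
    [0,0,0,0,60]
  ]
}}

```text
t: 1.48
ee_pos: [0.5387, -0.1975, 0.1994]
tool_rot: [-3.134, 0.025, 0.006]
wrist_force: [-0.5, 0.1, -0.5]
grip_width: 0.0599
```

Run:
```python
from h import *
s=get_state();print(s["t"],s["ee_pos"],s["tool_rot"],s["joints"])
b,d,m=grab("wrist");cv2.imwrite("pics/w1.png",b);print(np.round(m["pose"],3).tolist(),m["fx"]);np.savez("w1.npz",b=b,d=d)
t,d,m=grab("top");c=cloud(d,m)
k=(np.hypot(c[...,0]-.469,c[...,1]+.024)<.032)&(c[...,2]<.02)
Q=c[k];Q=Q[Q[:,2]>.0045];print(len(Q),np.median(Q,0),cv2.minAreaRect(Q[:,:2].astype(np.float32)))
```

```text
1.475 [ 0.53868813 -0.19746281  0.19936263] [-3.13370223  0.02541734  0.00582043] [-0.47622252  0.28104152  1.51295262  0.00539449  1.35442784  1.10961927]
[[-0.016, -0.966, -0.26, 0.614], [-1.0, 0.013, 0.012, -0.2], [-0.008, 0.26, -0.966, 0.378], [0.0, 0.0, 0.0, 1.0]] 314.8248105458882
243 [ 0.47276848 -0.02203416  0.00662662] ((0.4687163531780243, -0.022841785103082657), (0.05111868679523468, 0.04580170661211014), 33.4623908996582)
```

View pics/w1.png

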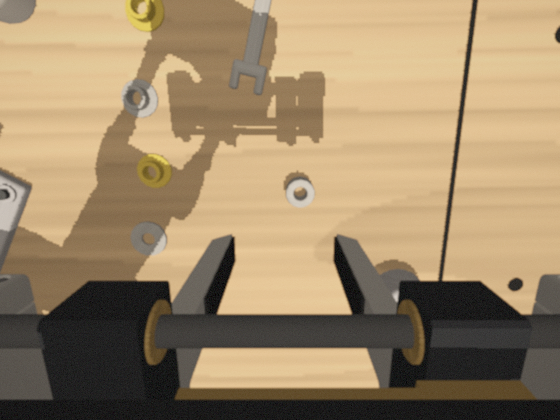

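The wrist view shows the spacer at (300,192), the grey bushing at (139,98), the washer at (149,237) and the decoys at (145,10) and (154,171). Next I'll get positions from this view.

```bash
cat >> h.py <<'E'
def top_center(c,p0,z,tol,r):
    "centre of the flat ring face at height z near p0: midrange outline fit"
    k=(np.hypot(c[...,0]-p0[0],c[...,1]-p0[1])<r)&(abs(c[...,2]-z)<tol)
    Q=c[k][:,:2].astype(np.float32); (x,y),R=cv2.minEnclosingCircle(Q); e=cv2.fitEllipse(cv2.convexHull(Q))
    return np.round([x,y,R*2,*e[0],*e[1]],4),len(Q)
E
python3 - <<'E'
from h import *
z=np.load("w1.npz");c=cloud(z["d"],camera_model("wrist"))
for n,p,h,r in(("sp",(.533,-.213),.024,.03),("wa",(.469,-.023),.006,.03),("bu",(.641,-.0325),.018,.03)):
    print(n,top_center(c,p,h,.003,r)); k=np.hypot(c[...,0]-p[0],c[...,1]-p[1])<.012; print(np.percentile(c[k][:,2],[5,50,95]))
E
```

```text
sp (array([ 0.5311, -0.2161,  0.0336,  0.5312, -0.2162,  0.0328,  0.0329]), 491)
[-0.00103723  0.02252296  0.02457626]
wa (array([ 0.4711, -0.0243,  0.0464,  0.4712, -0.0242,  0.0447,  0.0456]), 843)
[-0.00143954  0.00460926  0.00639155]
bu (array([ 0.6402, -0.0353,  0.0263,  0.6401, -0.0355,  0.0248,  0.0256]), 289)
[-0.00094231  0.01584313  0.01818818]
```

{"name": "drive_tool", "arguments": {
  "targets": [
    [-0.11,-0.28,-0.5,0.1,60],
    [0,0,-0.7,0,60],
    [0,0,-0.7,0,60],
    [0,0,-0.7,0,60],
    [0,0,-0.3,0,60],
    [0,0,0,0,60],
    [0,0,0,0,60]
  ]
}}

```text
t: 2.45
ee_pos: [0.523, -0.2255, 0.0226]
tool_rot: [-3.139, 0.031, 0.008]
wrist_force: [0.4, 0.6, -0.4]
grip_width: 0.0601
```

{"name": "drive_tool", "arguments": {
  "targets": [
    [0.15,0.18,0,0,60],
    [0,0,0,0,60],
    [0,0,0,0,60]
  ]
}}

```text
t: 2.82
ee_pos: [0.5343, -0.2151, 0.0255]
tool_rot: [3.141, -0.031, -0.001]
wrist_force: [0.1, 0.8, 0.6]
grip_width: 0.0599
```

{"name": "drive_tool", "arguments": {
  "targets": [
    [-0.03,0.01,-0.15,0,60],
    [0,0,-0.14,0,60],
    [0,0,0,0,60],
    [0,0,0,0,60]
  ]
}}

```text
t: 3.32
ee_pos: [0.532, -0.2142, 0.0067]
tool_rot: [3.141, -0.03, -0.002]
wrist_force: [-0.3, 0.1, -0.2]
grip_width: 0.0598
```

{"name": "drive_tool", "arguments": {
  "targets": [
    [0,0,0,0,30],
    [0,0,0,0,30],
    [0,0,0,0,30],
    [0,0,0,0,30],
    [0,0,0,0,30]
  ]
}}

```text
t: 3.95
ee_pos: [0.5322, -0.2144, 0.0069]
tool_rot: [3.141, -0.031, -0.001]
wrist_force: [0.3, 0.2, -0.8]
grip_width: 0.0335
```

{"name": "drive_tool", "arguments": {
  "targets": [
    [0,0,0,0,60],
    [0,0,0,0,60],
    [0,0,0,0,60]
  ]
}}

```text
t: 4.32
ee_pos: [0.5324, -0.2145, 0.0071]
tool_rot: [3.141, -0.031, -0.0]
wrist_force: [-0.3, -0.2, 0.2]
grip_width: 0.0586
```

{"name": "drive_tool", "arguments": {
  "targets": [
    [0,0,0,1,60],
    [0,0,0,1,60],
    [0,0,0,1,60],
    [0,0,0,1,60],
    [0,0,0,1,60],
    [0,0,0,1,60],
    [0,0,0,1,60],
    [0,0,0,1,60],
    [0,0,0,1,60],
    [0,0,0,1,60]
  ]
}}

```text
t: 5.58
ee_pos: [0.5327, -0.2147, 0.0075]
tool_rot: [2.84, 1.341, 0.001]
wrist_force: [0.2, -0.5, 0.0]
grip_width: 0.0599
```

{"name": "drive_tool", "arguments": {
  "targets": [
    [0,0,0,1,60],
    [0,0,0,1,60],
    [0,0,0,1,60],
    [0,0,0,1,60],
    [0,0,0,1,60],
    [0,0,0,1,60],
    [0,0,0,1,60],
    [0,0,0,0.9,60],
    [0,0,0,0,60],
    [0,0,0,0,60]
  ]
}}

```text
t: 6.82
ee_pos: [0.533, -0.2148, 0.0079]
tool_rot: [2.195, 2.245, 0.003]
wrist_force: [-0.3, -0.6, 0.2]
grip_width: 0.0601
```

{"name": "drive_tool", "arguments": {
  "targets": [
    [0,0,0,0,20],
    [0,0,0,0,20],
    [0,0,0,0,20],
    [0,0,0,0,20],
    [0,0,0,0,20]
  ]
}}

```text
t: 7.45
ee_pos: [0.533, -0.2148, 0.0079]
tool_rot: [2.197, 2.244, 0.003]
wrist_force: [0.9, 0.1, 0.1]
grip_width: 0.0335
```

{"name": "drive_tool", "arguments": {
  "targets": [
    [0,0,0.3,0,20],
    [0,0,0.7,0,20],
    [0,0,0.8,0,20],
    [0,0,0.5,0,20],
    [0,0,0,0,20],
    [0,0,0,0,20]
  ]
}}

```text
t: 8.2
ee_pos: [0.5299, -0.2131, 0.1461]
tool_rot: [-2.194, -2.241, 0.001]
wrist_force: [-0.0, -1.6, -1.3]
grip_width: 0.0335
```

The spacer is held, and the gripper's centring gives the camera biases. Corrected, the stud comes to about (0.5066, 0.2027). I'll approach and check with the wrist camera.

{"name": "drive_tool", "arguments": {
  "targets": [
    [-0.04,0.4,0,0,20],
    [-0.04,0.7,0,0,20],
    [-0.04,0.7,0,0,20],
    [-0.04,0.7,0,0,20],
    [-0.04,0.7,0,0,20],
    [-0.04,0.7,0,0,20],
    [-0.04,0.7,0,0,20],
    [-0.04,0.5,0,0,20],
    [-0.03,0.2,0,0,20],
    [0,0,0,0,20],
    [0,0,0,0,20]
  ]
}}

```text
t: 9.57
ee_pos: [0.4908, 0.1254, 0.1303]
tool_rot: [-2.172, -2.221, 0.026]
wrist_force: [-0.1, -0.1, -1.5]
grip_width: 0.0338
```

```bash
cat >> h.py <<'E'
def studfit(n,p0=(.507,.204)):
    b,d,m=grab(n);c=cloud(d,m)
    out=[]
    for lo,hi,r in((.089,.1,.02),(.036,.045,.028)):
        k=(np.hypot(c[...,0]-p0[0],c[...,1]-p0[1])<r)&(c[...,2]>lo)&(c[...,2]<hi)
        Q=c[k]
        if len(Q)<6: out.append((len(Q),));continue
        (x,y),R=cv2.minEnclosingCircle(Q[:,:2].astype(np.float32)); (a,bb),_,_=cv2.minAreaRect(Q[:,:2].astype(np.float32))
        out.append((len(Q),np.round([x,y,2*R,a,bb,np.median(Q[:,2])],4)))
    return b,out
E
python3 - <<'E'
from h import *
s=get_state();print(s["t"],s["ee_pos"],s["joints"])
for n in("wrist","top","scene"):
    b,o=studfit(n);print(n,o);cv2.imwrite(f"pics/{n}2.png",b)
E
```

```text
9.575 [0.49075448 0.12538426 0.13031962] [0.09999007 0.24814713 1.74262635 0.01760511 1.18602969 0.07067326]
wrist [(347, array([0.5058, 0.2049, 0.0141, 0.5058, 0.205 , 0.0934])), (1468, array([0.5084, 0.2019, 0.0401, 0.5081, 0.2022, 0.0396]))]
top [(0,), (0,)]
scene [(43, array([0.508 , 0.2048, 0.0133, 0.5071, 0.2049, 0.093 ])), (232, array([0.51  , 0.2015, 0.0415, 0.5096, 0.2016, 0.04  ]))]
```

View pics/wrist2.png

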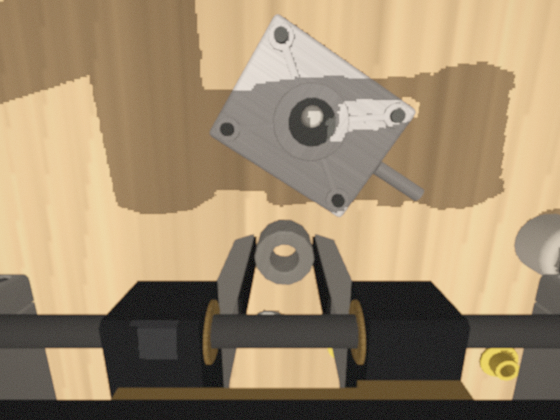

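The wrist view shows the held spacer at (284,252) and the stud tip at (313,117). I'll measure both in this one view, and check tool tilt.

{"name": "drive_tool", "arguments": {
  "targets": [
    [0.15,0,0,0,20],
    [0,0,0,0,20],
    [0,0,0,0,20],
    [0,0,0,0,20]
  ]
}}

```text
t: 10.22
ee_pos: [0.5019, 0.1234, 0.1308]
tool_rot: [-2.177, -2.217, 0.024]
wrist_force: [-0.4, -0.7, -1.7]
grip_width: 0.0337
```

```bash
cat >> h.py <<'E'
from scipy.spatial.transform import Rotation as R_
def pose():
    s=get_state();R=R_.from_rotvec(s["tool_rot"]).as_matrix()
    print("t",s["t"],"tcp",np.round(s["ee_pos"],4),"z",np.round(R[:,2],4),"yaw",np.round(np.degrees(np.arctan2(R[1,0],R[0,0])),1),"F",np.round(s["wrist_force"],1)); return s
E
cat > rel.py <<'E'
from h import *
import sys
off=float(sys.argv[1]); Rmax=float(sys.argv[2]); # height of part's top above tcp, outer radius
s=pose();b,o=studfit("wrist");print(o)
b,d,m=grab("wrist");c=cloud(d,m);p=np.array(s["ee_pos"]);P=np.array(m["pose"])
k=(np.hypot(c[...,0]-p[0],c[...,1]-p[1])<Rmax)
h=c[k][:,2];print("z pct",np.round(np.percentile(h,[5,25,50,75,95]),4))
print("part",top_center(c,p,p[2]+off,.003,Rmax))
E
python3 rel.py .016 .022
```

```text
t 10.225 tcp [0.5019 0.1234 0.1308] z [-0.0349  0.013  -0.9993] yaw 91.0 F [-0.4 -0.7 -1.7]
[(347, array([0.5057, 0.2042, 0.0137, 0.506 , 0.2051, 0.0934])), (1468, array([0.5084, 0.2019, 0.04  , 0.508 , 0.202 , 0.0396]))]
z pct [-0.0003  0.1453  0.1791  0.2466  0.2632]
part (array([0.5018, 0.1272, 0.0413, 0.5019, 0.1245, 0.0327, 0.0438]), 2131)
```

```bash
cat > part.py <<'E'
from h import *
import sys
off,ro,w=map(float,sys.argv[1:4])
s=pose();b,d,m=grab("wrist");c=cloud(d,m);R=R_.from_rotvec(s["tool_rot"]).as_matrix()
q=(c-np.array(s["ee_pos"]))@R   # tool frame
k=(abs(q[...,2]+off)<.002)&(abs(q[...,1])<w)&(abs(q[...,0])<.03)
Q=q[k];print(len(Q),"zt",np.median(Q[:,2]))
H=cv2.convexHull(Q[:,:2].astype(np.float32)).reshape(-1,2)
from scipy.optimize import least_squares
H=H[abs(H[:,1])<w-.001]
f=least_squares(lambda p:np.hypot(H[:,0]-p[0],H[:,1]-p[1])-ro,[0,0],loss="soft_l1",f_scale=5e-4)
print("part centre in tool frame mm",np.round(f.x*1e3,2),"res",np.round(np.abs(f.fun).mean()*1e3,2),"world shift",np.round(R[:,:2]@f.x*1e3,2),"x ext",np.round([Q[:,0].min()*1e3,Q[:,0].max()*1e3],1))
E
python3 part.py .0161 .017 .014
```

```text
t 10.325 tcp [0.5018 0.1235 0.1308] z [-0.035   0.013  -0.9993] yaw 91.0 F [-0.6  0.1 -1.2]
1747 zt -0.015627403185410865
part centre in tool frame mm [ 0.97 -0.45] res 0.4 world shift [-0.47  0.96  0.03] x ext [-16.1  17.7]
```

{"name": "drive_tool", "arguments": {
  "targets": [
    [0,0.1,0,0,20],
    [0.02,0.2,0,0,20],
    [0.02,0.3,0,0,20],
    [0.02,0.3,0,0,20],
    [0.02,0.25,0,0,20],
    [0,0.13,0,0,20],
    [0,0,0,0,20],
    [0,0,0,0,20]
  ]
}}

```text
t: 11.38
ee_pos: [0.5064, 0.2075, 0.1307]
tool_rot: [-2.174, -2.22, 0.023]
wrist_force: [-0.5, -0.9, -1.2]
grip_width: 0.0332
```

```bash
python3 -c "
from h import *
pose()"
```

```text
t 11.375 tcp [0.5064 0.2075 0.1307] z [-0.0351  0.0133 -0.9993] yaw 91.2 F [-0.5 -0.9 -1.2]
```

{"name": "drive_tool", "arguments": {
  "targets": [
    [0,-0.065,-0.1,0,20],
    [0,0,-0.15,0,20],
    [0,0,-0.12,0,20],
    [0,0,-0.04,0,20],
    [0,0,0,0,20]
  ]
}}

```text
t: 12.0
ee_pos: [0.5059, 0.2015, 0.1038]
tool_rot: [-2.176, -2.217, 0.026]
wrist_force: [0.3, 0.0, -1.1]
grip_width: 0.0335
```

{"name": "drive_tool", "arguments": {
  "targets": [
    [0.01,0.035,0,0,20],
    [0,0,0,0,20],
    [0,0,-0.02,0,20],
    [0,0,-0.01,0,20]
  ]
}}

```text
t: 12.5
ee_pos: [0.5071, 0.2041, 0.1025]
tool_rot: [-2.176, -2.218, 0.024]
wrist_force: [-0.1, -0.1, -0.9]
grip_width: 0.0333
```

{"name": "drive_tool", "arguments": {
  "targets": [
    [-0.008,-0.005,-0.01,0,20],
    [0,0,-0.01,0,20],
    [0,0,-0.01,0,20]
  ]
}}

```text
t: 12.88
ee_pos: [0.5066, 0.2038, 0.1006]
tool_rot: [-2.176, -2.218, 0.024]
wrist_force: [-0.1, 0.7, -1.1]
grip_width: 0.0337
```

{"name": "drive_tool", "arguments": {
  "targets": [
    [0,0,-0.01,0,20],
    [0,0,-0.01,0,20],
    [0,0,-0.01,0,20]
  ]
}}

```text
t: 13.25
ee_pos: [0.5066, 0.2038, 0.0987]
tool_rot: [-2.176, -2.218, 0.024]
wrist_force: [-1.0, 0.1, -0.9]
grip_width: 0.0336
```

No contact force 3 mm below the tip, so the spacer is threaded. Continuing down gently.

{"name": "drive_tool", "arguments": {
  "targets": [
    [0,0,-0.02,0,20],
    [0,0,-0.03,0,20],
    [0,0,-0.03,0,20],
    [0,0,-0.03,0,20]
  ]
}}

```text
t: 13.75
ee_pos: [0.5066, 0.2038, 0.0917]
tool_rot: [-2.176, -2.218, 0.024]
wrist_force: [-0.5, -0.7, -0.3]
grip_width: 0.0335
```

{"name": "drive_tool", "arguments": {
  "targets": [
    [0,0,-0.04,0,20],
    [0,0,-0.04,0,20],
    [0,0,-0.04,0,20],
    [0,0,-0.04,0,20]
  ]
}}

```text
t: 14.25
ee_pos: [0.5066, 0.2038, 0.0814]
tool_rot: [-2.176, -2.218, 0.024]
wrist_force: [-0.4, 1.1, -1.9]
grip_width: 0.0337
```

{"name": "drive_tool", "arguments": {
  "targets": [
    [0,0,-0.05,0,20],
    [0,0,-0.06,0,20],
    [0,0,-0.06,0,20],
    [0,0,-0.06,0,20],
    [0,0,-0.06,0,20]
  ]
}}

```text
t: 14.88
ee_pos: [0.5065, 0.2039, 0.0627]
tool_rot: [-2.176, -2.218, 0.024]
wrist_force: [-1.0, -0.2, -0.5]
grip_width: 0.0337
```

{"name": "drive_tool", "arguments": {
  "targets": [
    [0,0,-0.06,0,20],
    [0,0,-0.04,0,20],
    [0,0,-0.03,0,20]
  ]
}}

```text
t: 15.25
ee_pos: [0.5064, 0.2038, 0.0542]
tool_rot: [-2.176, -2.218, 0.024]
wrist_force: [-0.5, -0.3, -1.5]
grip_width: 0.0335
```

{"name": "drive_tool", "arguments": {
  "targets": [
    [0,0,-0.02,0,20],
    [0,0,-0.02,0,20],
    [0,0,-0.02,0,20]
  ]
}}

```text
t: 15.62
ee_pos: [0.5065, 0.2039, 0.0504]
tool_rot: [-2.176, -2.218, 0.024]
wrist_force: [-0.3, 0.6, -1.1]
grip_width: 0.0336
```

{"name": "drive_tool", "arguments": {
  "targets": [
    [0,0,-0.01,0,20],
    [0,0,-0.01,0,20]
  ]
}}

```text
t: 15.88
ee_pos: [0.5065, 0.2039, 0.0492]
tool_rot: [-2.176, -2.218, 0.024]
wrist_force: [-0.9, -0.4, -1.3]
grip_width: 0.0336
```

{"name": "drive_tool", "arguments": {
  "targets": [
    [0,0,-0.01,0,20],
    [0,0,-0.01,0,20]
  ]
}}

```text
t: 16.12
ee_pos: [0.5066, 0.204, 0.0483]
tool_rot: [-2.176, -2.218, 0.024]
wrist_force: [-1.4, -0.7, 4.0]
grip_width: 0.034
```

Contact force rose by about 5 N, so it is resting. Release and rise.

{"name": "drive_tool", "arguments": {
  "targets": [
    [0,0,0,0,56],
    [0,0,0,0,56],
    [0,0,0,0,56],
    [0,0,0.2,0,56],
    [0,0,0.4,0,56],
    [0,0,0.5,0,56],
    [0,0,0.5,0,56],
    [0,-0.1,0.2,0,56],
    [0,-0.3,0,0,56],
    [0,0,0,0,56],
    [0,0,0,0,56]
  ]
}}

```text
t: 17.5
ee_pos: [0.506, 0.1772, 0.1607]
tool_rot: [-2.177, -2.217, 0.025]
wrist_force: [0.5, 0.2, 0.6]
grip_width: 0.0562
```

```bash
cat > chk.py <<'E'
from h import *
import sys
z=float(sys.argv[1]);r=float(sys.argv[2])
pose();b,d,m=grab("wrist");c=cloud(d,m)
print("part top",top_center(c,(.5064,.2036),z,.003,r))
k=(np.hypot(c[...,0]-.5064,c[...,1]-.2036)<r)&(c[...,2]>.03)&(c[...,2]<.088);print(np.round(np.percentile(c[k][:,2],[5,25,50,75,95]),4))
k=(np.hypot(c[...,0]-.507,c[...,1]-.204)<.015)&(c[...,2]>.091)&(c[...,2]<.1);(x,y),R=cv2.minEnclosingCircle(c[k][:,:2].astype(np.float32));print("stud",np.round((x,y,2*R),4))
cv2.imwrite(sys.argv[3],b)
E
python3 chk.py .064 .022 pics/c1.png
```

```text
t 17.5 tcp [0.506  0.1772 0.1607] z [-0.0352  0.0124 -0.9993] yaw 91.0 F [0.5 0.2 0.6]
part top (array([0.506 , 0.2048, 0.0338, 0.5061, 0.2049, 0.0329, 0.0332]), 772)
[0.039  0.0603 0.0632 0.0639 0.0673]
stud [0.5059 0.2049 0.0139]
```

Spacer seated: its top reads 63.9 mm against an expected 64. Now to the washer.

{"name": "drive_tool", "arguments": {
  "targets": [
    [-0.03,-0.2,0,0,62],
    [-0.08,-0.4,0,0,62],
    [-0.08,-0.45,0,0,62],
    [-0.08,-0.45,0,0,62],
    [-0.08,-0.45,0,0,62],
    [-0.08,-0.45,0,0,62],
    [-0.08,-0.45,0,0,62],
    [-0.04,-0.3,0,0,62],
    [0,-0.1,0,0,62],
    [0,0,0,0,62],
    [0,0,0,0,62],
    [0,0,0,0,62]
  ]
}}

```text
t: 19.05
ee_pos: [0.4673, -0.0258, 0.1561]
tool_rot: [-2.169, -2.217, 0.037]
wrist_force: [-0.7, -1.0, 0.0]
grip_width: 0.0621
```

Run:
```python
from h import *
pose();b,d,m=grab("wrist");c=cloud(d,m)
for t in(.002,.003):print(top_center(c,(.471,-.024),.006,t,.03))
```

```text
t 19.05 tcp [ 0.4673 -0.0258  0.1561] z [-0.045   0.0107 -0.9989] yaw 91.2 F [-0.7 -1.   0. ]
(array([ 0.4716, -0.0215,  0.0456,  0.4718, -0.0215,  0.0446,  0.0449]), 1173)
(array([ 0.4718, -0.0217,  0.0459,  0.4718, -0.0215,  0.0448,  0.0451]), 1217)
```

Tilt has crept to 0.046 rad. I'll test whether a brisk +x move undoes it.

{"name": "drive_tool", "arguments": {
  "targets": [
    [0.9,0,0,0,62],
    [0,0,0,0,62],
    [0,0,0,0,62]
  ]
}}

```text
t: 19.48
ee_pos: [0.5211, -0.0243, 0.1556]
tool_rot: [-2.165, -2.218, 0.039]
wrist_force: [-0.8, -0.1, -0.7]
grip_width: 0.062
```

```bash
python3 -c "
from h import *
pose()"
```

```text
t 19.475 tcp [ 0.5211 -0.0243  0.1556] z [-0.0475  0.0111 -0.9988] yaw 91.4 F [-0.8 -0.1 -0.7]
```

{"name": "drive_tool", "arguments": {
  "targets": [
    [-0.2,0,0,0,62],
    [-0.2,0,0,0,62],
    [-0.2,0,0,0,62],
    [-0.2,0,0,0,62],
    [0,0,0,0,62]
  ]
}}

```text
t: 20.1
ee_pos: [0.4659, -0.0237, 0.1562]
tool_rot: [-2.164, -2.217, 0.041]
wrist_force: [-0.2, 0.0, 0.1]
grip_width: 0.0619
```

```bash
python3 -c "
from h import *
pose()"
```

```text
t 20.1 tcp [ 0.4659 -0.0237  0.1562] z [-0.049   0.0111 -0.9987] yaw 91.4 F [-0.2  0.   0.1]
```

{"name": "drive_tool", "arguments": {
  "targets": [
    [0.1,0.02,-0.3,0,64],
    [0,0,-0.6,0,64],
    [0,0,-0.6,0,64],
    [0,0,-0.5,0,64],
    [0,0,-0.2,0,64],
    [0,0,0,0,64],
    [0,0,0,0,64]
  ]
}}

```text
t: 20.98
ee_pos: [0.4772, -0.0236, 0.0238]
tool_rot: [-2.172, -2.224, 0.03]
wrist_force: [0.6, 0.4, -0.0]
grip_width: 0.064
```

```bash
python3 -c "
from h import *
pose()"
```

```text
t 20.975 tcp [ 0.4772 -0.0236  0.0238] z [-0.037   0.0091 -0.9993] yaw 91.3 F [ 0.6  0.4 -0. ]
```

{"name": "drive_tool", "arguments": {
  "targets": [
    [-0.08,0.02,-0.15,0,64],
    [0,0,-0.13,0,64],
    [0,0,-0.04,0,64],
    [0,0,0,0,64],
    [0,0,0,0,64]
  ]
}}

```text
t: 21.6
ee_pos: [0.4736, -0.0226, 0.0053]
tool_rot: [-2.175, -2.226, 0.026]
wrist_force: [-0.4, -0.2, -0.3]
grip_width: 0.0639
```

{"name": "drive_tool", "arguments": {
  "targets": [
    [-0.02,0,-0.03,0,64],
    [0,0,0,0,64]
  ]
}}

```text
t: 21.85
ee_pos: [0.4726, -0.0226, 0.0035]
tool_rot: [-2.175, -2.227, 0.026]
wrist_force: [1.0, 0.1, 0.3]
grip_width: 0.0642
```

{"name": "drive_tool", "arguments": {
  "targets": [
    [0,0,0,0,40],
    [0,0,0,0,40],
    [0,0,0,0,40],
    [0,0,0,0,40]
  ]
}}

```text
t: 22.35
ee_pos: [0.4728, -0.0227, 0.0036]
tool_rot: [-2.176, -2.227, 0.025]
wrist_force: [-0.2, -0.3, 0.1]
grip_width: 0.044
```

{"name": "drive_tool", "arguments": {
  "targets": [
    [0,0,0,0,62],
    [0,0,0,0,62],
    [0,0,0,0,62],
    [0,0,0,0,62]
  ]
}}

```text
t: 22.85
ee_pos: [0.4728, -0.0227, 0.0037]
tool_rot: [-2.175, -2.227, 0.026]
wrist_force: [-0.1, -0.2, -0.5]
grip_width: 0.0617
```

Grip width was 44 mm rather than 46, so I'll look.

Run:
```python
from h import *
s=pose();b,d,m=grab("wrist");cv2.imwrite("pics/w5.png",b);c=cloud(d,m)
p=s["ee_pos"]
k=(abs(c[...,0]-p[0])<.026)&(abs(c[...,1]-p[1])<.035)&(abs(c[...,2]-.006)<.0025);print(k.sum(),c[k].min(0),c[k].max(0));print(top_center(c,p,.006,.0025,.027))
```

```text
t 22.85 tcp [ 0.4728 -0.0227  0.0037] z [-0.0318  0.0081 -0.9995] yaw 91.3 F [-0.1 -0.2 -0.5]
3590 [ 0.4501485  -0.04411565  0.00351347] [0.4947779  0.00128145 0.00783412]
(array([ 0.472 , -0.0216,  0.0462,  0.4722, -0.0216,  0.0449,  0.0454]), 3590)
```

View pics/w5.png

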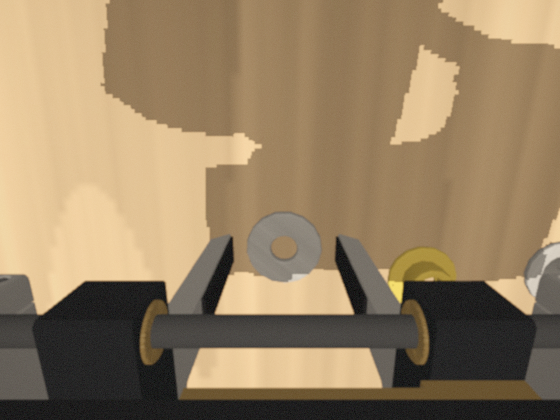

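The washer lies flat at (284,246), centred between the jaws. It agrees with the bias seen earlier, so no second squeeze is needed. Grip slightly lower and lift.

{"name": "drive_tool", "arguments": {
  "targets": [
    [0,0,-0.02,0,62],
    [0,0,0,0,62],
    [0,0,0,0,40],
    [0,0,0,0,40],
    [0,0,0,0,40],
    [0,0,0,0,40],
    [0,0,0,0,40]
  ]
}}

```text
t: 23.78
ee_pos: [0.4728, -0.0227, 0.0023]
tool_rot: [-2.176, -2.227, 0.026]
wrist_force: [-0.1, 0.2, -0.3]
grip_width: 0.0445
```

{"name": "drive_tool", "arguments": {
  "targets": [
    [0,0,0.1,0,36],
    [0,0,0.3,0,36],
    [0,0,0.4,0,36],
    [0,0,0.5,0,36],
    [0,0,0.5,0,36],
    [0,0,0.2,0,36],
    [0,0,0,0,36],
    [0,0,0,0,36]
  ]
}}

```text
t: 24.78
ee_pos: [0.4701, -0.0222, 0.1255]
tool_rot: [-2.173, -2.224, 0.029]
wrist_force: [-0.4, 0.7, -0.7]
grip_width: 0.0443
```

```bash
python3 part.py .004 .023 .02
python3 - <<'E'
from h import *
s=pose();b,d,m=grab("wrist");cv2.imwrite("pics/w6.png",b);c=cloud(d,m);R=R_.from_rotvec(s["tool_rot"]).as_matrix()
q=(c-np.array(s["ee_pos"]))@R
k=(abs(q[...,0])<.03)&(abs(q[...,1])<.02)&(abs(q[...,2])<.012);A=np.c_[q[k][:,:2],np.ones(k.sum())];sol=np.linalg.lstsq(A,q[k][:,2],rcond=None)[0];print("plane slopes tool",sol,k.sum())
E
```

```text
t 24.775 tcp [ 0.4701 -0.0222  0.1255] z [-0.0359  0.0089 -0.9993] yaw 91.3 F [-0.4  0.7 -0.7]
3249 zt -0.003255758995500713
part centre in tool frame mm [ 1.02 -0.35] res 0.48 world shift [-0.37  1.01  0.02] x ext [-22.   23.3]
t 24.825 tcp [ 0.4701 -0.0222  0.1254] z [-0.0361  0.0089 -0.9993] yaw 91.3 F [ 0.4  0.  -1.6]
plane slopes tool [ 0.01338754 -0.03389881 -0.00309507] 3566
```

{"name": "drive_tool", "arguments": {
  "targets": [
    [0.04,0.2,0.05,0,36],
    [0.07,0.4,0.05,0,36],
    [0.08,0.45,0.04,0,36],
    [0.08,0.45,0.04,0,36],
    [0.08,0.45,0.04,0,36],
    [0.08,0.45,0.04,0,36],
    [0.08,0.45,0.04,0,36],
    [0.06,0.4,0.02,0,36],
    [0.03,0.2,0,0,36],
    [0,0,0,0,36],
    [0,0,0,0,36],
    [0,0,0,0,36]
  ]
}}

```text
t: 26.38
ee_pos: [0.5034, 0.1966, 0.14]
tool_rot: [-2.167, -2.217, 0.041]
wrist_force: [0.7, -0.4, -1.3]
grip_width: 0.0444
```

```bash
python3 -c "
from h import *
pose()"; python3 part.py .004 .023 .02
```

```text
t 26.375 tcp [0.5034 0.1966 0.14  ] z [-0.0481  0.0101 -0.9988] yaw 91.3 F [ 0.7 -0.4 -1.3]
t 26.375 tcp [0.5034 0.1966 0.14  ] z [-0.0481  0.0101 -0.9988] yaw 91.3 F [ 0.7 -0.4 -1.3]
3227 zt -0.0032423369316323474
part centre in tool frame mm [ 0.8  -0.39] res 0.46 world shift [-0.41  0.79  0.03] x ext [-21.8  23.5]
```

{"name": "drive_tool", "arguments": {
  "targets": [
    [0.05,0.11,-0.1,0,36],
    [0,0,-0.2,0,36],
    [0,0,-0.2,0,36],
    [0,0,-0.1,0,36],
    [0,0,0,0,36],
    [0,0,0,0,36]
  ]
}}

```text
t: 27.18
ee_pos: [0.506, 0.2023, 0.1007]
tool_rot: [-2.168, -2.215, 0.043]
wrist_force: [0.5, -0.4, -0.6]
grip_width: 0.044
```

{"name": "drive_tool", "arguments": {
  "targets": [
    [0.008,0.022,-0.01,0,36],
    [0,0,-0.02,0,36],
    [0,0,-0.02,0,36],
    [0,0,-0.02,0,36],
    [0,0,-0.01,0,36]
  ]
}}

```text
t: 27.8
ee_pos: [0.5073, 0.204, 0.0966]
tool_rot: [-2.169, -2.215, 0.041]
wrist_force: [0.5, 0.4, -1.0]
grip_width: 0.0442
```

{"name": "drive_tool", "arguments": {
  "targets": [
    [0,0,-0.01,0,36],
    [0,0,-0.01,0,36],
    [0,0,-0.01,0,36]
  ]
}}

```text
t: 28.18
ee_pos: [0.5073, 0.204, 0.0947]
tool_rot: [-2.169, -2.215, 0.04]
wrist_force: [0.1, 0.2, -1.0]
grip_width: 0.0439
```

{"name": "drive_tool", "arguments": {
  "targets": [
    [-0.01,0,-0.01,0,36],
    [0,0,-0.01,0,36],
    [0,0,-0.01,0,36],
    [0,0,-0.01,0,36]
  ]
}}

```text
t: 28.68
ee_pos: [0.5066, 0.2039, 0.0921]
tool_rot: [-2.169, -2.215, 0.04]
wrist_force: [0.4, -0.3, -0.8]
grip_width: 0.0443
```

{"name": "drive_tool", "arguments": {
  "targets": [
    [0,0,-0.02,0,36],
    [0,0,-0.03,0,36],
    [0,0,-0.03,0,36],
    [0,0,-0.03,0,36]
  ]
}}

```text
t: 29.18
ee_pos: [0.5067, 0.2039, 0.0851]
tool_rot: [-2.169, -2.215, 0.04]
wrist_force: [0.1, -0.4, -1.1]
grip_width: 0.0441
```

Threaded with no force. Rest height should be TCP ≈ 0.0665.

{"name": "drive_tool", "arguments": {
  "targets": [
    [0,0,-0.05,0,36],
    [0,0,-0.05,0,36],
    [0,0,-0.05,0,36],
    [0,0,-0.04,0,36],
    [0,0,-0.03,0,36]
  ]
}}

```text
t: 29.8
ee_pos: [0.5065, 0.2039, 0.0708]
tool_rot: [-2.169, -2.215, 0.041]
wrist_force: [-0.0, -0.4, -1.4]
grip_width: 0.0442
```

{"name": "drive_tool", "arguments": {
  "targets": [
    [0,0,-0.015,0,36],
    [0,0,-0.015,0,36],
    [0,0,-0.01,0,36]
  ]
}}

```text
t: 30.18
ee_pos: [0.5066, 0.2039, 0.0682]
tool_rot: [-2.169, -2.215, 0.041]
wrist_force: [-0.2, 0.6, -0.7]
grip_width: 0.0442
```

{"name": "drive_tool", "arguments": {
  "targets": [
    [0,0,-0.01,0,36],
    [0,0,-0.008,0,36]
  ]
}}

```text
t: 30.42
ee_pos: [0.5067, 0.204, 0.0671]
tool_rot: [-2.169, -2.216, 0.04]
wrist_force: [0.6, -0.2, -1.0]
grip_width: 0.0443
```

{"name": "drive_tool", "arguments": {
  "targets": [
    [0,0,-0.008,0,36]
  ]
}}

```text
t: 30.55
ee_pos: [0.5067, 0.2039, 0.0667]
tool_rot: [-2.169, -2.215, 0.04]
wrist_force: [-1.2, 0.3, -1.2]
grip_width: 0.0445
```

{"name": "drive_tool", "arguments": {
  "targets": [
    [0,0,-0.008,0,36],
    [0,0,-0.004,0,36]
  ]
}}

```text
t: 30.8
ee_pos: [0.5069, 0.204, 0.0664]
tool_rot: [-2.169, -2.216, 0.04]
wrist_force: [-1.1, -0.0, 1.9]
grip_width: 0.0439
```

Resting (about 3 N). Release, rise, check.

{"name": "drive_tool", "arguments": {
  "targets": [
    [0,0,0,0,62],
    [0,0,0,0,62],
    [0,0,0,0,62],
    [0,0,0.2,0,62],
    [0,0,0.4,0,62],
    [0,0,0.5,0,62],
    [0,-0.1,0.4,0,62],
    [0,-0.3,0,0,62],
    [0,0,0,0,62],
    [0,0,0,0,62]
  ]
}}

```text
t: 32.05
ee_pos: [0.5064, 0.1784, 0.1605]
tool_rot: [-2.17, -2.215, 0.039]
wrist_force: [0.0, 0.2, 0.5]
grip_width: 0.0618
```

```bash
python3 chk.py .070 .03 pics/c2.png
```

```text
t 32.05 tcp [0.5064 0.1784 0.1605] z [-0.0465  0.0103 -0.9989] yaw 91.2 F [0.  0.2 0.5]
part top (array([0.5063, 0.205 , 0.0458, 0.5063, 0.2049, 0.0448, 0.0454]), 1777)
[0.068  0.069  0.0695 0.07   0.0709]
stud [0.5059 0.2049 0.0137]
```

Washer seated (top about 69.5–70 mm). Now above the grey bushing.

{"name": "drive_tool", "arguments": {
  "targets": [
    [0.12,-0.2,0,0,50],
    [0.25,-0.4,0,0,50],
    [0.29,-0.45,0,0,50],
    [0.29,-0.45,0,0,50],
    [0.29,-0.45,0,0,50],
    [0.29,-0.45,0,0,50],
    [0.29,-0.45,0,0,50],
    [0.22,-0.35,0,0,50],
    [0.11,-0.18,0,0,50],
    [0,0,0,0,50],
    [0,0,0,0,50],
    [0,0,0,0,50]
  ]
}}

```text
t: 33.6
ee_pos: [0.6383, -0.0339, 0.1538]
tool_rot: [-2.16, -2.214, 0.051]
wrist_force: [0.2, -0.1, 0.2]
grip_width: 0.0501
```

```bash
cat > bu.py <<'E'
from h import *
import sys
pose();b,d,m=grab("wrist");c=cloud(d,m)
print(top_center(c,(.641,-.034),.018,.003,.03),top_center(c,(.641,-.034),.004,.0025,.028))
cv2.imwrite(sys.argv[1],b)
E
python3 bu.py pics/b1.png
```

```text
t 33.6 tcp [ 0.6383 -0.0339  0.1538] z [-0.0575  0.01   -0.9983] yaw 91.4 F [ 0.2 -0.1  0.2]
(array([ 0.6411, -0.0325,  0.0259,  0.6411, -0.0324,  0.0251,  0.0254]), 297) (array([ 0.6436, -0.0306,  0.0475,  0.6432, -0.0302,  0.0424,  0.047 ]), 650)
```

View pics/b1.png

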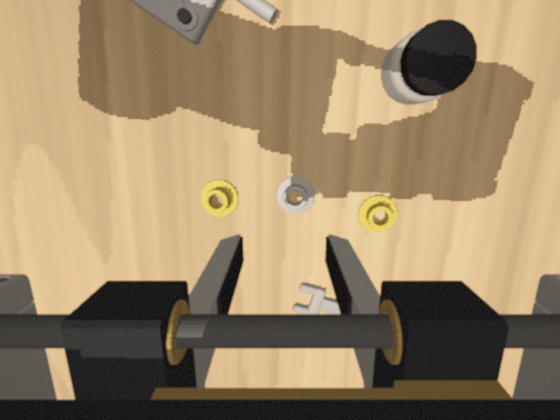

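Grey bushing at (295,195), between the yellow ones at (219,198) and (378,213). Descending over the grey one.

{"name": "drive_tool", "arguments": {
  "targets": [
    [0,0,-0.3,0,50],
    [0,0,-0.6,0,50],
    [0,0,-0.6,0,50],
    [0,0,-0.4,0,50],
    [0,0,-0.1,0,50],
    [0,0,0,0,50],
    [0,0,0,0,50]
  ]
}}

```text
t: 34.52
ee_pos: [0.639, -0.0298, 0.0354]
tool_rot: [-2.158, -2.224, 0.044]
wrist_force: [0.6, -0.1, -0.2]
grip_width: 0.0502
```

```bash
python3 bu.py pics/b2.png
```

```text
t 34.525 tcp [ 0.639  -0.0298  0.0354] z [-0.0499  0.0094 -0.9987] yaw 91.7 F [ 0.6 -0.1 -0.2]
(array([ 0.6411, -0.0325,  0.0259,  0.6412, -0.0325,  0.025 ,  0.0253]), 690) (array([ 0.6427, -0.0333,  0.0519,  0.6418, -0.032 ,  0.0405,  0.0541]), 1347)
```

{"name": "drive_tool", "arguments": {
  "targets": [
    [0.04,-0.06,0,0,50],
    [0,0,-0.15,0,50],
    [0,0,-0.2,0,50],
    [0,0,-0.08,0,50],
    [0,0,0,0,50],
    [0,0,0,0,50]
  ]
}}

```text
t: 35.33
ee_pos: [0.6423, -0.034, 0.009]
tool_rot: [-2.16, -2.225, 0.042]
wrist_force: [-0.3, -0.7, -0.2]
grip_width: 0.0497
```

{"name": "drive_tool", "arguments": {
  "targets": [
    [-0.01,0.01,-0.015,0,50],
    [0,0,0,0,50],
    [0,0,0,0,18],
    [0,0,0,0,18],
    [0,0,0,0,18],
    [0,0,0,0,18],
    [0,0,0,0,18]
  ]
}}

```text
t: 36.2
ee_pos: [0.6422, -0.0333, 0.0088]
tool_rot: [-2.161, -2.226, 0.04]
wrist_force: [0.0, -0.6, -0.4]
grip_width: 0.0252
```

{"name": "drive_tool", "arguments": {
  "targets": [
    [0,0,0.1,0,16],
    [0,0,0.3,0,16],
    [0,0,0.4,0,16],
    [0,0,0.5,0,16],
    [0,0,0.5,0,16],
    [0,0,0.3,0,16],
    [0,0,0,0,16],
    [0,0,0,0,16]
  ]
}}

```text
t: 37.2
ee_pos: [0.6425, -0.0333, 0.1456]
tool_rot: [-2.164, -2.229, 0.036]
wrist_force: [-0.6, 0.3, -0.5]
grip_width: 0.025
```

```bash
python3 part.py .010 .013 .0105
python3 - <<'E'
from h import *
s=pose();b,d,m=grab("wrist");cv2.imwrite("pics/w8.png",b[180:330,180:400]);c=cloud(d,m);R=R_.from_rotvec(s["tool_rot"]).as_matrix()
q=(c-np.array(s["ee_pos"]))@R
k=(abs(q[...,0])<.016)&(abs(q[...,1])<.010)&(abs(q[...,2]+.01)<.004);print(k.sum(),q[k].min(0),q[k].max(0))
A=np.c_[q[k][:,:2],np.ones(k.sum())];print(np.linalg.lstsq(A,q[k][:,2],rcond=None)[0])
E
```

```text
t 37.2 tcp [ 0.6425 -0.0333  0.1456] z [-0.041   0.0079 -0.9991] yaw 91.7 F [-0.6  0.3 -0.5]
571 zt -0.008802816210100059
part centre in tool frame mm [ 0.91 -0.8 ] res 0.4 world shift [-0.83  0.89  0.04] x ext [-11.8  13.2]
t 37.25 tcp [ 0.6426 -0.0333  0.1455] z [-0.0409  0.008  -0.9991] yaw 91.7 F [-0.2 -0.1 -0.5]
766 [-0.01251329 -0.00996434 -0.01096424] [ 0.01359729  0.00996875 -0.00600854]
[ 0.01374562 -0.04462157 -0.00846987]
```

Bushing held and centred as before. Transit to the stud.

{"name": "drive_tool", "arguments": {
  "targets": [
    [-0.12,0.2,0.02,0,16],
    [-0.25,0.4,0.03,0,16],
    [-0.29,0.48,0.03,0,16],
    [-0.29,0.48,0.03,0,16],
    [-0.29,0.48,0.03,0,16],
    [-0.29,0.48,0.03,0,16],
    [-0.29,0.48,0.03,0,16],
    [-0.24,0.4,0.02,0,16],
    [-0.12,0.2,0,0,16],
    [0,0,0,0,16],
    [0,0,0,0,16],
    [0,0,0,0,16]
  ]
}}

```text
t: 38.8
ee_pos: [0.4921, 0.1995, 0.155]
tool_rot: [-2.148, -2.225, 0.046]
wrist_force: [0.4, 0.1, -1.1]
grip_width: 0.0252
```

```bash
python3 part.py .009 .013 .0105
```

```text
t 38.8 tcp [0.4921 0.1995 0.155 ] z [-0.0552  0.012  -0.9984] yaw 92.0 F [ 0.4  0.1 -1.1]
753 zt -0.008653324048958924
part centre in tool frame mm [ 0.73 -0.72] res 0.22 world shift [-0.75  0.71  0.05] x ext [-12.3  13.4]
```

{"name": "drive_tool", "arguments": {
  "targets": [
    [0.12,0.04,-0.1,0,16],
    [0.1,0.02,-0.2,0,16],
    [0,0,-0.25,0,16],
    [0,0,-0.15,0,16],
    [0,0,-0.05,0,16],
    [0,0,0,0,16],
    [0,0,0,0,16]
  ]
}}

```text
t: 39.72
ee_pos: [0.5066, 0.2018, 0.1053]
tool_rot: [-2.15, -2.222, 0.049]
wrist_force: [1.4, 0.0, -1.2]
grip_width: 0.025
```

{"name": "drive_tool", "arguments": {
  "targets": [
    [0.004,0.033,0,0,16],
    [0,0,0,0,16],
    [0,0,-0.01,0,16],
    [0,0,-0.01,0,16]
  ]
}}

```text
t: 40.22
ee_pos: [0.5075, 0.2042, 0.1053]
tool_rot: [-2.151, -2.223, 0.046]
wrist_force: [-0.2, 0.3, -0.4]
grip_width: 0.025
```

{"name": "drive_tool", "arguments": {
  "targets": [
    [0,0,-0.01,0,16],
    [0,0,-0.01,0,16]
  ]
}}

```text
t: 40.48
ee_pos: [0.5075, 0.2042, 0.1041]
tool_rot: [-2.151, -2.223, 0.046]
wrist_force: [-0.5, 0.7, -0.3]
grip_width: 0.025
```

{"name": "drive_tool", "arguments": {
  "targets": [
    [0,0,-0.01,0,16],
    [0,0,-0.01,0,16]
  ]
}}

```text
t: 40.72
ee_pos: [0.5075, 0.2042, 0.1027]
tool_rot: [-2.151, -2.223, 0.046]
wrist_force: [-0.0, -0.6, -0.5]
grip_width: 0.0253
```

{"name": "drive_tool", "arguments": {
  "targets": [
    [-0.01,-0.005,-0.005,0,16],
    [0,0,-0.01,0,16],
    [0,0,-0.01,0,16]
  ]
}}

```text
t: 41.1
ee_pos: [0.5068, 0.2038, 0.1011]
tool_rot: [-2.151, -2.223, 0.046]
wrist_force: [-0.8, 1.4, -0.6]
grip_width: 0.0252
```

{"name": "drive_tool", "arguments": {
  "targets": [
    [0,0,-0.01,0,16],
    [0,0,-0.01,0,16],
    [0,0,-0.01,0,16]
  ]
}}

```text
t: 41.48
ee_pos: [0.5068, 0.2038, 0.0991]
tool_rot: [-2.151, -2.223, 0.046]
wrist_force: [0.8, -0.5, -1.3]
grip_width: 0.0251
```

{"name": "drive_tool", "arguments": {
  "targets": [
    [0,0,-0.015,0,16],
    [0,0,-0.02,0,16],
    [0,0,-0.02,0,16]
  ]
}}

```text
t: 41.85
ee_pos: [0.5068, 0.2038, 0.0956]
tool_rot: [-2.151, -2.223, 0.046]
wrist_force: [0.1, 0.2, -0.9]
grip_width: 0.0249
```

Threaded freely. Rest is expected at TCP ≈ 0.0788.

{"name": "drive_tool", "arguments": {
  "targets": [
    [0,0,-0.03,0,16],
    [0,0,-0.04,0,16],
    [0,0,-0.04,0,16],
    [0,0,-0.03,0,16]
  ]
}}

```text
t: 42.35
ee_pos: [0.5068, 0.2038, 0.0866]
tool_rot: [-2.151, -2.223, 0.046]
wrist_force: [-0.5, -0.5, -1.6]
grip_width: 0.0252
```

{"name": "drive_tool", "arguments": {
  "targets": [
    [0,0,-0.03,0,16],
    [0,0,-0.02,0,16],
    [0,0,-0.015,0,16]
  ]
}}

```text
t: 42.72
ee_pos: [0.5067, 0.2038, 0.0823]
tool_rot: [-2.151, -2.223, 0.047]
wrist_force: [-0.6, 0.2, -0.6]
grip_width: 0.0248
```

{"name": "drive_tool", "arguments": {
  "targets": [
    [0,0,-0.01,0,16],
    [0,0,-0.01,0,16]
  ]
}}

```text
t: 42.98
ee_pos: [0.5068, 0.2038, 0.0811]
tool_rot: [-2.151, -2.223, 0.046]
wrist_force: [0.8, 0.4, -0.9]
grip_width: 0.0249
```

{"name": "drive_tool", "arguments": {
  "targets": [
    [0,0,-0.01,0,16],
    [0,0,-0.01,0,16]
  ]
}}

```text
t: 43.22
ee_pos: [0.5068, 0.2039, 0.0798]
tool_rot: [-2.151, -2.223, 0.046]
wrist_force: [-0.1, 0.2, -0.3]
grip_width: 0.0251
```

{"name": "drive_tool", "arguments": {
  "targets": [
    [0,0,-0.01,0,16]
  ]
}}

```text
t: 43.35
ee_pos: [0.5068, 0.2039, 0.0792]
tool_rot: [-2.151, -2.223, 0.046]
wrist_force: [-0.4, -0.8, -1.0]
grip_width: 0.025
```

{"name": "drive_tool", "arguments": {
  "targets": [
    [0,0,-0.008,0,16]
  ]
}}

```text
t: 43.48
ee_pos: [0.5068, 0.2039, 0.0788]
tool_rot: [-2.151, -2.223, 0.046]
wrist_force: [-0.8, 0.1, 1.6]
grip_width: 0.0247
```

Resting lightly. Release, rise, back off and check.

{"name": "drive_tool", "arguments": {
  "targets": [
    [0,0,0,0,50],
    [0,0,0,0,50],
    [0,0,0,0,50],
    [0,0,0.2,0,50],
    [0,0,0.4,0,50],
    [0,0,0.5,0,50],
    [0,-0.1,0.3,0,50],
    [0,-0.4,0,0,50],
    [0,-0.3,0,0,50],
    [0,0,0,0,50],
    [0,0,0,0,50]
  ]
}}

```text
t: 44.85
ee_pos: [0.5081, 0.1554, 0.1706]
tool_rot: [-2.153, -2.225, 0.038]
wrist_force: [0.8, 0.0, 0.1]
grip_width: 0.0502
```

Run:
```python
from h import *
pose();b,d,m=grab("wrist");c=cloud(d,m);s,ds,ms=grab("scene")
for n,z,r in(("sleeve top",.088,.018),("flange top",.074,.026),("washer top",.070,.028)):print(n,top_center(c,(.506,.2045),z,.002,r))
t=grab("top")[0];cv2.imwrite("pics/top9.png",t)
cv2.imwrite("pics/fin.png",np.hstack([cv2.resize(b,(560,420))[:, :],cv2.resize(s[200:300,360:460],(240,240))[:, :] if 0 else np.vstack([cv2.resize(s[205:290,375:460],(240,240)),np.zeros((180,240,3),np.uint8)])]))
```

```text
t 44.85 tcp [0.5081 0.1554 0.1706] z [-0.0494  0.0141 -0.9987] yaw 91.9 F [0.8 0.  0.1]
sleeve top (array([0.5067, 0.2046, 0.0257, 0.5066, 0.2045, 0.0249, 0.0251]), 437)
flange top (array([0.5065, 0.2043, 0.0416, 0.5066, 0.2045, 0.0409, 0.041 ]), 992)
washer top (array([0.5065, 0.2048, 0.0457, 0.5064, 0.2049, 0.0446, 0.0451]), 313)
```

View pics/fin.png

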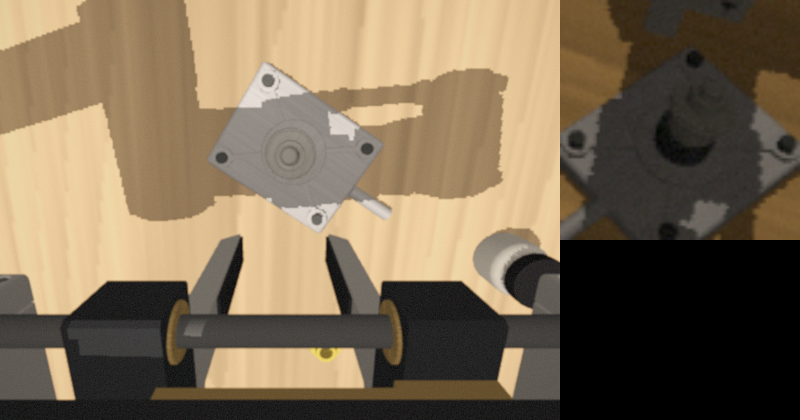

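The stack sits at (290,153) with the bushing's sleeve up, concentric. Sleeve, flange and washer tops match 88, 74 and 70 mm, and the gripper is clear. Handing in.

```bash
python3 -c "
from rig import *
print(job_done())"
```

```text
the job is handed in; nothing more can be done
None
```

The idler stack is built on the stud, with spacer, then washer, then the grey bushing flange down. I handed it in at about 45 s; the rig gives no verdict. Each part slid on without measurable resistance, and I let go only once it was resting, at about 3–5 N of contact force.

**Last checks:**
- **Heights:** The wrist camera found faces at the expected heights above the bench: spacer top 64 mm (checked before the washer went on), washer 70 mm, flange 74 mm and sleeve 88 mm. Each was within about 1 mm.
- **Position:** The washer and bushing centres agreed within about 0.5 mm. The spacer's centre was on the stud when I checked it.
- **Clearance:** The gripper was open and well clear of everything at the end.
- **Jar, wrench and piston:** I kept clear of all three and of the yellow look-alikes, but did not re-measure their positions at the end.

**What disagreed:**
- **Tool tilt:** The tool drifted to about 0.05 rad of tilt during the fast moves and did not recover. The parts still threaded and seated.
- **Camera offset:** The cameras were 1–2 mm off from each other and from the arm. I corrected for this using parts centred in the gripper.
- **Washer grip:** The gripper read 44 mm on the 46 mm washer, probably because of the tilt. A picture showed the washer flat and centred.

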